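# Lay out the gift-wrapping station

## Task

Lay out the wrapping station on the dark mat: put the blue gift box midway between the tape dispenser and the green box, in line with them and with a long side facing you, and put the small pink box centred on top of it. Stand the orange ribbon spool on the mat straight in front of the tape dispenser's cutter end, and the yellow craft punch straight in front of the green box's brass clasp (their fronts look towards your side), each centred on that front and leaving a gap of about 3 cm. Leave everything upright and let go, and do not disturb the button jar or the pencil cup.

Things in the scene. Friction and masses are not known exactly. Their poses are not given: they have to be found in the camera images.
- mat: Dark slate cutting mat with a pale grid, lying fixed on the table, 250 (x) x 350 (y) x 3 mm; top 3 mm above the table. Origin: centre of its underside. Its x axis points away from the robot (within 0.2 rad), its y axis to the robot's left. Lies on the robot's left or right.
- tape: Black desktop tape dispenser with a cream tape roll, weighted and fixed on the mat, 110 (x) x 60 (y) mm, 61 mm high. Origin: centre of its underside, on the mat's top. Turned as the mat; its front, the end with the steel cutter, faces along its -x axis towards the robot's side and lies 55 mm from the origin. It stands on the left or the right of the mat, the green box on the other side at the same depth, origins 230 mm apart along y.
- green_box: Green lidded keepsake box, fixed on the mat, 110 (x) x 80 (y) mm, 54 mm high, with white cards (to 59 mm) on its lid. Origin: centre of its underside, on the mat's top. Turned as the mat; its front, the side with the brass clasp (also seen from above, at the lid's edge), faces along its -x axis towards the robot's side and lies 55 mm from the origin.
- board: Thin plywood board, fixed on the table on the other side from the mat, 270 (x) x 300 (y) x 6 mm, on which the four loose things stand at the start, each anywhere in a 2 by 2 layout about 135 mm apart. Origin: centre of its underside.
- blue_box_c (a point): Loose blue gift box with a pale ribbon cross, 56 (x) x 76 (y) x 46 mm high: the long sides run along its y axis. About 0.13 to 0.25 kg, rigid. The listed point is its centre, half-way up; z up. 
- pink_box_c (a point): Loose small pink gift box with white ribbon and a flat bow, 48 x 48 x 36 mm high without the bow, which adds 8 mm. Rigid. The listed point is its centre, half-way up; z up. x and y square to its sides.
- spool_c (a point): Loose orange ribbon spool standing on its flat end, with white rims: a solid cylinder 60 mm in diameter, 40 mm high. The listed point is its centre, half-way up; z up. 
- punch_c (a point): Loose yellow craft punch: a square block 44 x 44 mm, 30 mm high, with a black round push-knob (34 mm across) on top to 40 mm. The listed point is on its axis 20 mm above its underside; z up, x and y square to its sides. The yellow block is what to grip.
- jar: Glass jar of buttons with a white lid, 68 mm across, 76 mm high, beyond the work area; bystander, leave alone. Origin: centre of its underside.
- cup: Teal cup of coloured pencils, 68 mm across at the rim, 90 mm high, the pencils to about 143 mm; bystander beyond the work area, leave alone. Origin: centre of its underside.
There are look-alikes about, which are no part of the job. Leave any turquoise look-alike of the part that bears spool_c alone.

How it is judged:
By the outcome, as a careful person would: the job done as asked, in the order asked, and still so for the second after the job is handed in, with the robot touching nothing.
It also fails if it takes over 106 s, if anything falls off the work surface, if the arm or the gripper's body presses on something with over 40 N, if the wrist force passes 120 N, or if a joint passes its speed limit or range.

## Robot

A 6-joint arm with a two-finger parallel gripper is mounted at the origin on the work surface. World frame = base frame: x ahead of the robot, y to its left, z up, the work surface at z = 0. Lengths are in mm, angles in degrees, forces in N, time in s.
With the tool pointing down it reaches from about 350 to 850 mm from the base axis. Payload 8.1 kg.
Tool frame: the origin (TCP) lies between the finger pads; the fingertips stand 22 mm ahead of it and the grasp point (between the pads) lies 3 mm ahead of it; z points along the fingers, y is the line along which they close (so a half turn about z gives the same grasp; the last joint's range is limited). The gripper opens to 85 mm and grips with 20 to 120 N. Pads are 22 mm wide; open, the fingers measure 114 mm over their backs; the gripper's body (76 mm by 85 mm) begins 54 mm behind the grasp point. The pads swing forward as they close: fully open they stand 13 mm farther back than shut.
Start: joints at [-79.148, 7.471, 85.268, -0, 87.261, -4.893], TCP at [162.833, -577.486, 216.592] pointing down, gripper open.
Joint ranges: [-169.43, 169.43], [-51.17, 129.36], [1.28, 143.12], [-76.62, 256.62], [0, 156.53], [-152.29, 152.29]. Speed limits (degrees/s): [136.94, 136.94, 159.86, 180, 180, 180].

## Interface

Orientations are given as [roll, pitch, yaw] about the fixed x, y, z axes, in that order (R = Rz(yaw) Ry(pitch) Rx(roll)).
In Python, from bench import r, vision gives the robot as it stands.
- The arm moves only by the tool step_arm, never from a script. Its argument "targets" is a list that holds one entry, the list of rows, each a list of 6 numbers: the shift along the world's x, y, z in mm, then the turn, a rotation vector about the world's x, y, z in rad. In form: [[[x, y, z, rx, ry, rz], ...]]. A call has 1 to 12 rows; each row is the pose to reach, as a shift and turn from the pose commanded when the call began; what a row does not reach only later rows make up. A row lasts 1/12 s, in which the tool goes at most 41.7 mm and 7.16 degrees, less where a joint would pass 70% of its speed; a pose out of reach is approached as far as the arm can. A call with a gripper value outside its range is refused whole. "fingers" is the gripper's target within -1 to 1 (shut at 1, half-way at 0, fully open at -1), set as the call begins (left out, the last holds). The fingers move at their own pace and stop on an object; "newtons" is the grip in N (left out, the last holds). Time passes only in rows, so rows that repeat a pose let the fingers close. It gives the time, the measured TCP pose, the force, the opening and the grip force at its end, in the units of the state.
- r.sense(): the state, without advancing time (a new reading comes with each control period).
- vision.snapshot(name): name is "scene" or "top"; returns a dict with "img" (420x560x3 uint8, blue, green, red), "mtx" (3x3 intrinsics, pixels), "eye" and "attitude" of the camera in the world. Camera axes: x right, y up, looking along -z (the intrinsics and any distortion apply to the point x, -y, -z); pixel columns grow to the right and rows downward; lengths in mm; the calibration is good to about 2 mm. A picture is of the moment at which its call begins. There is no depth.
- r.hand_in(): hands the job in; it is judged then, once.
The state is a dict: "time": time; "joint_pos": joint angles; "qd": joint speeds; "joint_efforts": joint torques, N m; "tool_pos": TCP position; "tcp_rot": TCP orientation; "ft_force": force on the tool from outside, world axes, zero at the start; "wrist_torque": the same for the moment, N m; "finger_gap": finger opening in mm; "grip_force": force on a finger pad.
Only numpy, scipy, OpenCV 4.12 (cv2) and the standard library are available. Lean on these libraries where they do the work, as an engineer would, in place of code of your own. Each camera call takes 0.05 s, during which the arm holds its last target. There are 200 camera calls.

## Working session

There is one attempt and no reset: what is moved stays moved. The work goes in short steps, Python scripts to look and compute and a tool call to move; the robot and the scene stay as the last step left them, time stands still between calls to the robot, and variables do not carry over. Pictures are saved under pics/ and viewed, at most 14 in all, crops included, and the job is handed in when it is done.

Besides the shell and the picture viewer there is one more tool, called as name(argument=value, ...), one argument or row to a line, values as JSON. step_arm: Moves the arm, as the interface text tells. Its arguments: {"type":"object","properties":{"targets":{"type":"array"},"fingers":{"type":"number"},"newtons":{"type":"number"}},"required":["targets"]}

```bash
mkdir -p pics; ls
python3 - <<'E'
from bench import r, vision
import cv2,numpy as np,pickle
for n in("top","scene"):
    s=vision.snapshot(n); pickle.dump(s,open(f"pics/{n}0.pkl","wb"))
    print(n,s["mtx"],s["eye"],s["attitude"],[k for k in s])
    cv2.imwrite(f"pics/{n}0.png",cv2.resize(s["img"],(800,600),interpolation=cv2.INTER_CUBIC))
print(r.sense())
E
```

```text
pics
top [[392.52438305   0.         277.00311561]
 [  0.         392.52438305 210.5588284 ]
 [  0.           0.           1.        ]] [ 426.08154833  -69.6077127  1120.54479223] [ 10.39122741  -0.43349854 -88.65116099] ['img', 'mtx', 'eye', 'attitude']
scene [[484.09536566   0.         283.71698686]
 [  0.         484.09536566 207.41311762]
 [  0.           0.           1.        ]] [1116.20270424  315.76896269  952.97176731] [ 35.36166342   0.65217151 128.20526717] ['img', 'mtx', 'eye', 'attitude']
{'time': 0.1, 'joint_pos': array([-7.91464105e+01,  7.51036421e+00,  8.53230325e+01, -2.04476150e-03,
        8.72592885e+01, -4.89417704e+00]), 'qd': array([-0.04702145, -0.0610416 , -0.0023887 ,  0.02119412, -0.03791965,
        0.04364562]), 'joint_efforts': array([ 2.13673506e-03, -5.70954716e+01, -5.01940119e+01,  2.68028612e-05,
        8.15661333e-03,  4.83225790e-05]), 'tool_pos': array([ 162.74390338, -576.98464761,  215.65374063]), 'tcp_rot': array([-1.79907478e+02, -5.87268350e-03,  1.57478612e+01]), 'ft_force': array([0.91880538, 0.39172426, 0.64248783]), 'wrist_torque': array([0.06653466, 0.0053269 , 0.00576974]), 'grip_force': 0.0, 'finger_gap': 85.54924016817345}
```

View pics/top0.png

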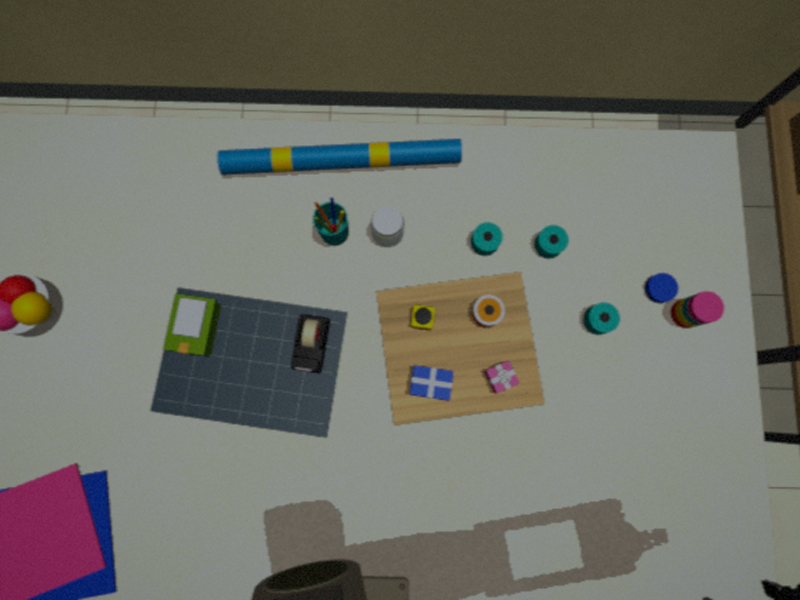

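View pics/scene0.png

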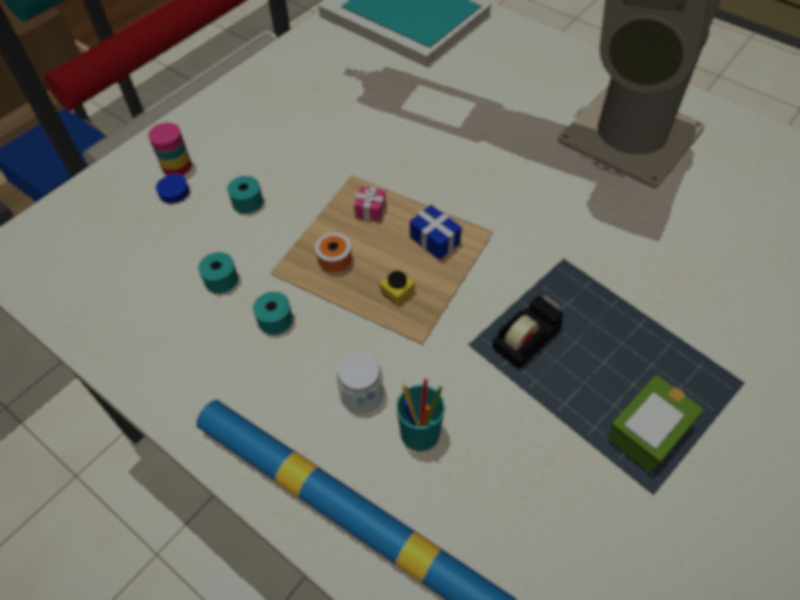

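The top view shows the mat at left with corners near (178,289), (347,312), (327,437) and (151,411). The green box is on its left and the tape dispenser on its right. The board is right of centre: punch (423,317), spool (489,311), blue box (432,382), pink box (502,377). I'll enlarge both areas.

```bash
cat > h.py <<'E'
import cv2,numpy as np,pickle
from scipy.spatial.transform import Rotation as R
def rot(s): return R.from_euler("xyz",s["attitude"],degrees=True).as_matrix()
def px2w(s,uv,z):
    uv=np.atleast_2d(np.array(uv,float)); K=s["mtx"]
    d=np.c_[(uv[:,0]-K[0,2])/K[0,0],-(uv[:,1]-K[1,2])/K[1,1],-np.ones(len(uv))]@rot(s).T
    return s["eye"]+d*((z-s["eye"][2])/d[:,2])[:,None]
def w2px(s,P):
    c=(np.atleast_2d(P)-s["eye"])@rot(s); K=s["mtx"]
    return np.c_[K[0,0]*c[:,0]/-c[:,2]+K[0,2],K[1,1]*c[:,1]/c[:,2]+K[1,2]]
def crop(img,x0,y0,w,h,k,fn):
    c=cv2.resize(img[y0:y0+h,x0:x0+w],None,fx=k,fy=k,interpolation=cv2.INTER_CUBIC)
    c=cv2.convertScaleAbs(c,alpha=1.4)
    for i in range(0,w,10): cv2.putText(c,str(x0+i),(i*k,8),0,.3,(255,255,255)); cv2.line(c,(i*k,10),(i*k,16),(255,255,255))
    for i in range(0,h,10): cv2.putText(c,str(y0+i),(0,i*k+4),0,.3,(255,255,255)); cv2.line(c,(20,i*k),(26,i*k),(255,255,255))
    cv2.imwrite(fn,c)
E
python3 - <<'E'
from h import *
s=pickle.load(open("pics/top0.pkl","rb"))
crop(s["img"],255,182,133,100+15,6-0,"pics/board0.png") if 0 else crop(s["img"],255,185,132,115,5,"pics/board0.png")
crop(s["img"],98,195,150,115,5,"pics/mat0.png")
print(px2w(s,np.array([[178,289],[347,312],[327,437],[151,411]])*.7,3)[:,:2].round())
E
```

```text
[[644. 369.]
 [606.  24.]
 [360.  54.]
 [401. 399.]]
```

View pics/board0.png

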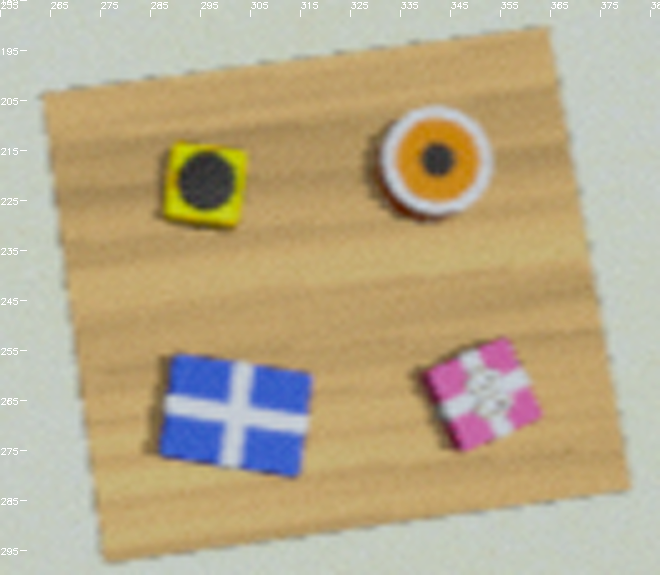

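View pics/mat0.png

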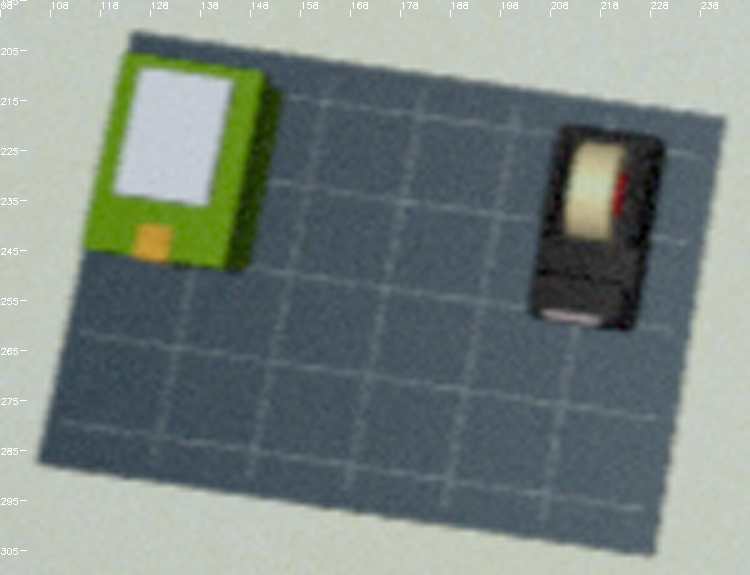

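Crop readings (scale 5, plus offset):
- **Punch:** knob (206,180), block top corners (176,142), (247,149), (240,222), (168,215).
- **Spool:** top centre (437,160).
- **Blue box:** cross (237,413).
- **Pink box:** bow (488,394).
- **Green box:** top corners (123,53), (265,72), (222,268), (86,250).
- **Tape dispenser:** front edge (530,318) to (632,330).

I'll fit the poses and overlay wireframes in both views.

```bash
cat > fit.py <<'E'
from h import *
s=pickle.load(open("pics/top0.pkl","rb")); s2=pickle.load(open("pics/scene0.pkl","rb"))
def P(pts,x0,y0): return (np.array(pts,float)+.5)/5-.5+[x0,y0]
def fit(pts,z,lx,ly,off):   # pts order TL,TR,BR,BL in image = (+x+y),(+x-y),(-x-y),(-x+y)
    w=px2w(s,P(pts,*off),z)[:,:2]; m=np.array([[1,1],[1,-1],[-1,-1],[-1,1]])*[lx/2,ly/2]
    c=w.mean(0); H=((w-c).T@m); a=np.arctan2(H[1,0]-H[0,1],H[0,0]+H[1,1])
    Rm=np.array([[np.cos(a),-np.sin(a)],[np.sin(a),np.cos(a)]])
    return c,np.degrees(a),np.abs(w-c-m@Rm.T).max()
B=(255,185);M=(98,195)
obj={"mat":(fit([(131,31),(726,116),(655,555),(38,464)],3,250,350,M),250,350,0,3),
"green":(fit([(123,53),(265,72),(222,268),(86,250)],57,110,80,M),110,80,3,57),
"blue":(fit([(175,355),(312,373),(298,472),(161,453)],52,56,76,B),56,76,6,52),
"pink":(fit([(424,378),(508,339),(541,408),(461,448)],42,48,48,B),48,48,6,42),
"punch":(fit([(176,142),(247,149),(240,222),(168,215)],36,44,44,B),44,44,6,36)}
a=np.radians(obj["green"][0][1]*.3+.7*obj["mat"][0][1])
obj["tape"]=((obj["green"][0][0]-230*np.array([-np.sin(a),np.cos(a)]),np.degrees(a),0),110,60,3,64)
obj["spool"]=((px2w(s,P([(437,160)],*B),46)[0,:2],0,0),60,60,6,46)
for k,v in obj.items(): print(k,v[0][0].round(1),v[0][1].round(1),round(v[0][2],1))
print("knob,cross,bow",px2w(s,P([(206,180)],*B),46),px2w(s,P([(237,413)],*B),52),px2w(s,P([(488,394)],*B),50))
if __name__=="__main__":
  k=4
  def ov(s,x0,y0,w,h,fn):
    c=cv2.convertScaleAbs(cv2.resize(s["img"][y0:y0+h,x0:x0+w],None,fx=k,fy=k,interpolation=cv2.INTER_CUBIC),alpha=1.4)
    for n,((ce,an,_),lx,ly,z0,z1) in obj.items():
        an=np.radians(an); t=np.linspace(0,2*np.pi,40) 
        m=np.c_[np.cos(t),np.sin(t)]*30 if n=="spool" else np.array([[1,1],[1,-1],[-1,-1],[-1,1]])*[lx/2,ly/2]
        w2=m@np.array([[np.cos(an),np.sin(an)],[-np.sin(an),np.cos(an)]])+ce
        for z,col in((z0,(0,255,255)),(z1,(255,0,255))):
            q=(w2px(s,np.c_[w2,np.full(len(w2),z)])-[x0,y0]+.5)*k-.5
            cv2.polylines(c,[q.round().astype(int)],True,col)
    cv2.imwrite(fn,c)
  ov(s2,320,110,200,150,"pics/ov_a.png") if 0 else None
  ov(s,100,175,200,150,"pics/ov_t.png")
  k=2; ov(s2,180,110,350,250,"pics/ov_s.png")
E
python3 fit.py
```

```text
mat [504.6 212.7] -6.8 1.2
green [567.1 320. ] -6.3 2.7
blue [ 468.5 -143.9] -6.7 1.9
pink [ 482.9 -279.4] 26.6 3.4
punch [ 596.8 -127.4] -4.6 2.0
tape [540.5  91.5] -6.6 0Traceback (most recent call last):
  File "fit.py", line 18, in <module>
    for k,v in obj.items(): print(k,v[0][0].round(1),v[0][1].round(1),round(v[0][2],1))
                                                     ^^^^^^^^^^^^^
AttributeError: 'int' object has no attribute 'round'
```

```bash
sed -i 's/\[0,:2\],0,0)/[0,:2],0.,0.)/; s/v\[0\]\[1\].round(1)/round(v[0][1],1)/' fit.py; python3 fit.py
```

```text
mat [504.6 212.7] -6.8 1.2
green [567.1 320. ] -6.3 2.7
blue [ 468.5 -143.9] -6.7 1.9
pink [ 482.9 -279.4] 26.6 3.4
punch [ 596.8 -127.4] -4.6 2.0
tape [540.5  91.5] -6.6 0
spool [ 610.7 -254.1] 0.0 0.0
knob,cross,bow [[ 596.28530937 -125.8396651    46.        ]] [[ 468.54695899 -144.1482054    52.        ]] [[ 482.06931998 -280.23623648   50.        ]]
```

View pics/ov_s.png

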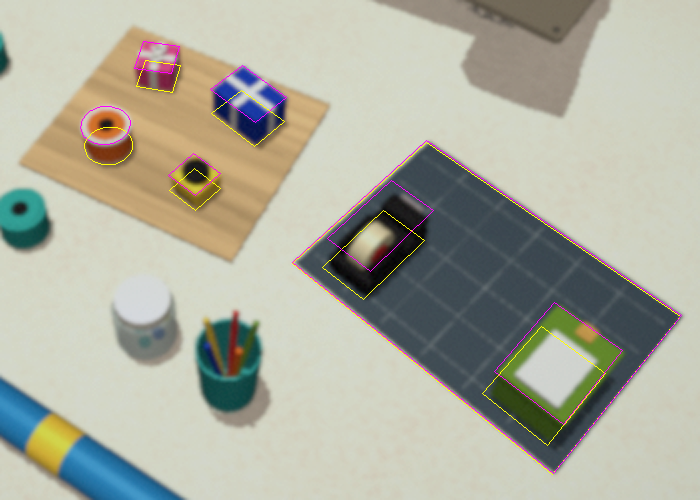

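View pics/ov_t.png

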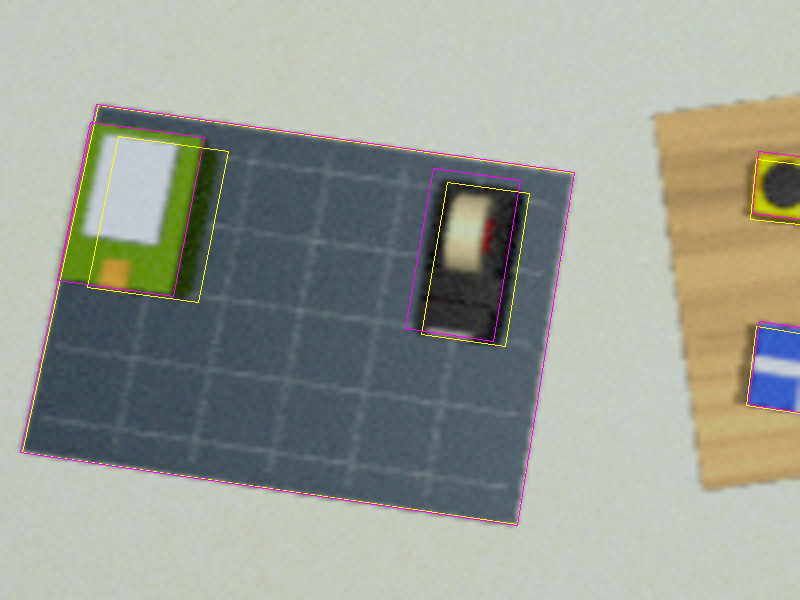

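The overlays match the mat, boxes and spool to about 2 mm. The mat is at (504.6, 212.7) with yaw -6.8°, so green and tape sit at mat coordinates (50, ±115).

Targets:
- Blue and pink: (554, 206)
- Spool: (426.5, 106)
- Punch: (461.6, 333.6)

Blue's yaw is already right.

step_arm(
  targets=[
    [[20, 28, 0, 0, 0, 0.1], [40, 56, 0, 0, 0, 0.2], [60, 84, 0, 0, 0, 0.3], [80, 112, 0, 0, 0, 0.4], [100, 140, 0, 0, 0, 0.5], [120, 168, 0, 0, 0, 0.6], [140, 196, 0, 0, 0, 0.7], [160, 224, 0, 0, 0, 0.8], [180, 252, 0, 0, 0, 0.9], [200, 280, 0, 0, 0, 1.0], [200, 280, 0, 0, 0, 1.1], [200, 280, 0, 0, 0, 1.179]],
  ],
  fingers=-1,
  newtons=40,
)

```text
time: 1.1
tool_pos: [363.8, -295.5, 216.2]
tcp_rot: [-180.0, -0.0, 83.8]
ft_force: [-0.1, -0.3, -0.6]
finger_gap: 85.5
grip_force: 0.0
```

step_arm(
  targets=[
    [[20, 30, -10, 0, 0, 0], [40, 60, -20, 0, 0, 0], [60, 90, -35, 0, 0, 0], [80, 118, -50, 0, 0, 0], [95, 140, -60, 0, 0, 0], [105.7, 153.5, -70, 0, 0, 0], [105.7, 153.5, -90, 0, 0, 0], [105.7, 153.5, -110, 0, 0, 0], [105.7, 153.5, -130, 0, 0, 0], [105.7, 153.5, -150, 0, 0, 0], [105.7, 153.5, -150, 0, 0, 0], [105.7, 153.5, -150, 0, 0, 0]],
  ],
)

```text
time: 2.1
tool_pos: [467.1, -143.4, 65.4]
tcp_rot: [-179.8, -0.1, 83.3]
ft_force: [-1.0, -0.7, 0.1]
finger_gap: 85.3
grip_force: 0.0
```

step_arm(
  targets=[
    [[0, 0, -10, 0, 0, 0], [0, 0, -20, 0, 0, 0], [0, 0, -28, 0, 0, 0], [0, 0, -34, 0, 0, 0], [0, 0, -34, 0, 0, 0]],
  ],
)

```text
time: 2.52
tool_pos: [467.4, -143.6, 31.0]
tcp_rot: [-179.9, -0.0, 83.3]
ft_force: [-0.4, -0.2, -0.2]
finger_gap: 85.2
grip_force: 0.0
```

step_arm(
  targets=[
    [[0, 0, 0, 0, 0, 0], [0, 0, 0, 0, 0, 0], [0, 0, 0, 0, 0, 0], [0, 0, 0, 0, 0, 0], [0, 0, 0, 0, 0, 0], [0, 0, 0, 0, 0, 0], [0, 0, 0, 0, 0, 0], [0, 0, 0, 0, 0, 0]],
  ],
  fingers=1,
  newtons=40,
)

```text
time: 3.18
tool_pos: [480.5, -146.7, 42.3]
tcp_rot: [178.6, 0.2, 83.3]
ft_force: [18.1, 5.7, 30.0]
finger_gap: 11.9
grip_force: 44.9
```

Run:
```python
from bench import r, vision
from h import *
a=vision.snapshot("top");b=vision.snapshot("scene")
c=[cv2.resize(a["img"][175:305,255:395],(560,520)),cv2.resize(b["img"][110:250,180:340],(560,490))]
cv2.imwrite("pics/g1.png",cv2.resize(np.hstack([c[0],cv2.resize(c[1],(560,520))]),(800,372)))
s=r.sense();print(s["tool_pos"],s["ft_force"],s["wrist_torque"],s["finger_gap"])
```

```text
[ 480.49953808 -146.64497017   42.22183598] [17.70954373  5.24404449 30.72484983] [ 0.97934359 -2.78504975 -0.14552045] 11.611456043932918
```

View pics/g1.png

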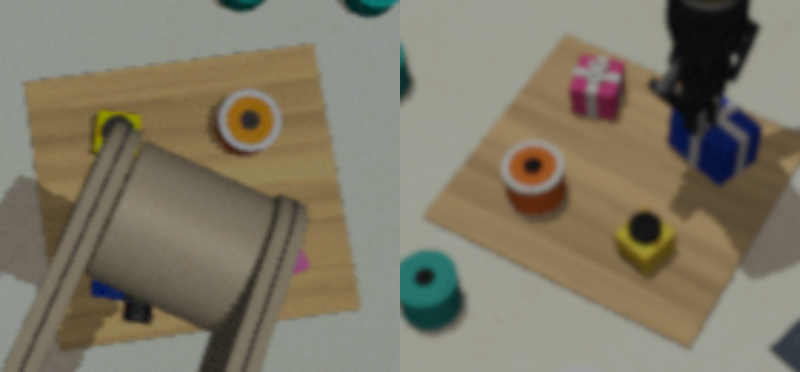

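The picture shows the gripper over the blue box at scene crop (710,130). The box looks tilted, so the grasp went wrong. I'll look closer before doing anything.

Run:
```python
from bench import r, vision
from h import *
b=vision.snapshot("scene")
crop(b["img"],265,110,80,75,8,"pics/g2.png")
s=r.sense();print(s["joint_pos"],s["tcp_rot"])
```

```text
[-22.9859118    0.14134413 111.99166747   0.23682551  66.45691596
 -16.36300076] [178.58539776   0.18666938  83.28285885]
```

View pics/g2.png

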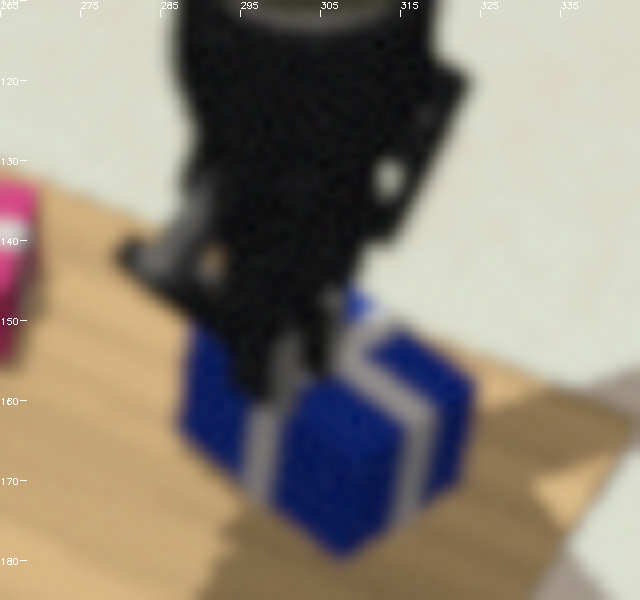

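Run:
```python
from bench import r, vision
from h import *
b=pickle.load(open("pics/scene0.pkl","rb"))
for x in(440,460,480,500,510):
  print(x,[w2px(b,[[x,-147-.117*(x-480),z]])[0].round().tolist() for z in (10,20,40,52,60,90)])
```

```text
440 [[311.0, 161.0], [311.0, 158.0], [311.0, 153.0], [311.0, 150.0], [311.0, 148.0], [312.0, 139.0]]
460 [[305.0, 165.0], [305.0, 163.0], [306.0, 157.0], [306.0, 154.0], [306.0, 152.0], [306.0, 144.0]]
480 [[300.0, 170.0], [300.0, 167.0], [300.0, 162.0], [300.0, 159.0], [300.0, 156.0], [300.0, 148.0]]
500 [[294.0, 174.0], [294.0, 171.0], [294.0, 166.0], [294.0, 163.0], [294.0, 161.0], [294.0, 153.0]]
510 [[291.0, 176.0], [291.0, 174.0], [291.0, 169.0], [291.0, 165.0], [291.0, 163.0], [291.0, 155.0]]
```

step_arm(
  targets=[
    [[0, 0, 5, 0, 0, 0], [0, 0, 10, 0, 0, 0], [0, 0, 15, 0, 0, 0], [0, 0, 20, 0, 0, 0], [0, 0, 20, 0, 0, 0]],
  ],
  newtons=20,
)

```text
time: 3.75
tool_pos: [470.2, -144.6, 54.9]
tcp_rot: [179.8, 0.1, 83.3]
ft_force: [1.0, -0.3, -0.6]
finger_gap: -0.1
grip_force: 0.0
```

Run:
```python
from bench import r, vision
from h import *
b=vision.snapshot("scene")
crop(b["img"],265,110,80,75,8,"pics/g3.png")
s=r.sense();print(s["tool_pos"],s["tcp_rot"],s["ft_force"],s["finger_gap"],s["grip_force"])
```

```text
[ 469.22629572 -144.27260588   53.58434308] [1.79903427e+02 3.24628963e-02 8.33012450e+01] [0.32622176 0.55436539 0.21322452] -0.12986396887706758 0.0
```

View pics/g3.png

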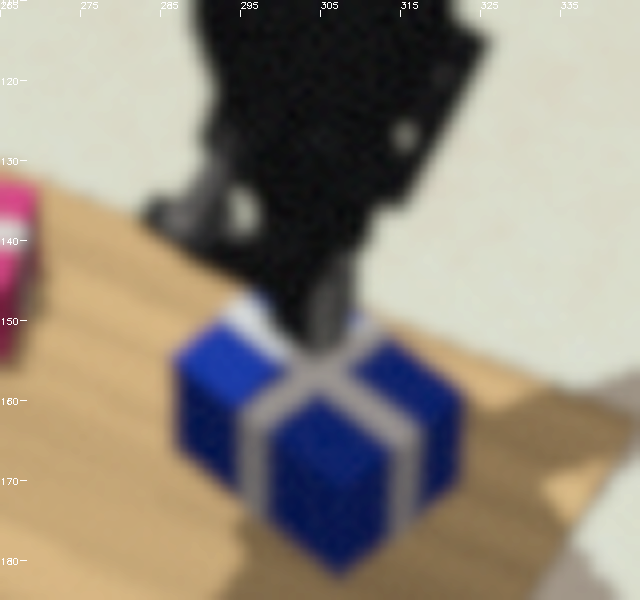

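The picture shows the shut fingertips at (304,153), just above the centre of the blue box top, and the box flat where it started. So the real tips are about 20 mm higher than the state says. A gentle touch on the box lid will measure it.

step_arm(
  targets=[
    [[0, 0, -1, 0, 0, 0], [0, 0, -2, 0, 0, 0], [0, 0, -3, 0, 0, 0]],
  ],
)

```text
time: 4.05
tool_pos: [467.7, -143.7, 48.5]
tcp_rot: [-179.9, -0.0, 83.3]
ft_force: [0.6, 0.8, -0.5]
finger_gap: 0.1
grip_force: 0.0
```

step_arm(
  targets=[
    [[0, 0, -1, 0, 0, 0], [0, 0, -2, 0, 0, 0], [0, 0, -2, 0, 0, 0]],
  ],
)

```text
time: 4.3
tool_pos: [468.1, -143.8, 47.0]
tcp_rot: [-179.9, -0.0, 83.3]
ft_force: [0.3, -0.5, 0.5]
finger_gap: 0.1
grip_force: 0.0
```

step_arm(
  targets=[
    [[0, 0, -1, 0, 0, 0], [0, 0, -2, 0, 0, 0], [0, 0, -3, 0, 0, 0], [0, 0, -3, 0, 0, 0]],
  ],
)

```text
time: 4.63
tool_pos: [468.4, -143.9, 44.3]
tcp_rot: [-180.0, -0.0, 83.3]
ft_force: [-0.7, 0.7, 0.1]
finger_gap: -0.2
grip_force: 0.0
```

step_arm(
  targets=[
    [[0, 0, -1, 0, 0, 0], [0, 0, -2, 0, 0, 0], [0, 0, -3, 0, 0, 0], [0, 0, -3, 0, 0, 0]],
  ],
)

```text
time: 4.97
tool_pos: [468.4, -143.9, 41.3]
tcp_rot: [-180.0, -0.0, 83.3]
ft_force: [-0.4, -0.2, 0.7]
finger_gap: 0.1
grip_force: 0.0
```

Run:
```python
from bench import r, vision
from h import *
b=vision.snapshot("scene");a=vision.snapshot("top")
crop(b["img"],270,115,65,75,6,"pics/t1.png");crop(a["img"],265,210,65,75,6,"pics/t2.png")
cv2.imwrite("pics/g4.png",np.hstack([cv2.imread("pics/t1.png"),cv2.imread("pics/t2.png")]))
s=r.sense();print(s["tool_pos"],s["ft_force"],s["joint_pos"])
```

```text
[ 468.4601496  -143.96897936   41.49570775] [-0.31530133 -0.29281996  0.18485076] [-2.30807509e+01 -2.47155640e-01  1.12455373e+02  7.82349780e-04
  6.78023691e+01 -1.63757858e+01]
```

View pics/g4.png

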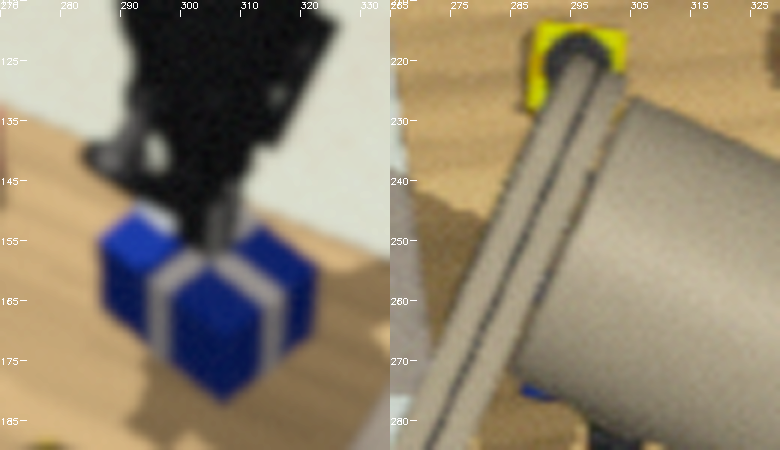

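The tips are at (304,157), at the centre of the lid and about to touch it. x and y agree, so only the height is off. I'll keep probing downward.

step_arm(
  targets=[
    [[0, 0, -1, 0, 0, 0], [0, 0, -2, 0, 0, 0], [0, 0, -3, 0, 0, 0], [0, 0, -3, 0, 0, 0]],
  ],
)

```text
time: 5.4
tool_pos: [468.4, -143.9, 38.3]
tcp_rot: [-180.0, -0.0, 83.3]
ft_force: [0.3, 0.5, 0.1]
finger_gap: 0.1
grip_force: 0.0
```

step_arm(
  targets=[
    [[0, 0, -1, 0, 0, 0], [0, 0, -2, 0, 0, 0], [0, 0, -2, 0, 0, 0]],
  ],
)

```text
time: 5.65
tool_pos: [468.7, -144.0, 37.4]
tcp_rot: [180.0, 0.0, 83.3]
ft_force: [-3.9, 0.7, 8.5]
finger_gap: 0.1
grip_force: 4.2
```

Contact comes at reported z = 37.5 on the 52 mm lid, so the tips are about 36.5 mm higher than reported. I'll apply that offset, open above the box and regrasp.

step_arm(
  targets=[
    [[0, 0, 15, 0, 0, 0], [0, 0, 30, 0, 0, 0], [0, 0, 30, 0, 0, 0], [0, 0, 30, 0, 0, 0], [0, 0, 30, 0, 0, 0], [0, 0, 30, 0, 0, 0], [0, 0, 30, 0, 0, 0], [0, 0, 30, 0, 0, 0]],
  ],
  fingers=-1,
)

```text
time: 6.32
tool_pos: [468.0, -143.8, 65.8]
tcp_rot: [-179.9, -0.0, 83.3]
ft_force: [0.5, 0.3, -0.3]
finger_gap: 85.3
grip_force: 0.0
```

step_arm(
  targets=[
    [[0, 0, -10, 0, 0, 0], [0, 0, -20, 0, 0, 0], [0, 0, -30, 0, 0, 0], [0, 0, -40, 0, 0, 0], [0, 0, -50, 0, 0, 0], [0, 0, -60, 0, 0, 0], [0, 0, -66, 0, 0, 0], [0, 0, -70, 0, 0, 0], [0, 0, -70, 0, 0, 0]],
  ],
)

```text
time: 7.07
tool_pos: [467.8, -143.7, -4.6]
tcp_rot: [-179.9, -0.0, 83.3]
ft_force: [-0.3, -0.6, -0.9]
finger_gap: 85.3
grip_force: 0.0
```

step_arm(
  targets=[
    [[0, 0, 0, 0, 0, 0], [0, 0, 0, 0, 0, 0], [0, 0, 0, 0, 0, 0], [0, 0, 0, 0, 0, 0], [0, 0, 0, 0, 0, 0], [0, 0, 0, 0, 0, 0]],
  ],
  fingers=1,
  newtons=50,
)

```text
time: 7.57
tool_pos: [469.4, -144.3, -2.5]
tcp_rot: [179.9, 0.0, 83.3]
ft_force: [-0.3, -0.8, 5.7]
finger_gap: 55.5
grip_force: 54.3
```

step_arm(
  targets=[
    [[0, 0, 8, 0, 0, 0], [0, 0, 20, 0, 0, 0], [0, 0, 40, 0, 0, 0], [0, 0, 60, 0, 0, 0], [0, 0, 80, 0, 0, 0], [0, 0, 95, 0, 0, 0], [0, 0, 100, 0, 0, 0]],
  ],
)

```text
time: 8.15
tool_pos: [470.2, -144.6, 100.3]
tcp_rot: [179.7, 0.1, 83.3]
ft_force: [0.3, 0.4, -2.7]
finger_gap: 55.6
grip_force: 53.6
```

step_arm(
  targets=[
    [[3.6, 15, 0, 0, 0, 0], [11, 45, 0, 0, 0, 0], [20, 80, 0, 0, 0, 0], [29, 117, 0, 0, 0, 0], [38, 154, 0, 0, 0, 0], [47, 191, 0, 0, 0, 0], [56, 228, 0, 0, 0, 0], [65, 265, 0, 0, 0, 0], [73, 300, 0, 0, 0, 0], [80, 328, 0, 0, 0, 0], [84, 344, 0, 0, 0, 0], [85.6, 350, 0, 0, 0, 0]],
  ],
)

```text
time: 9.15
tool_pos: [553.7, 208.8, 96.1]
tcp_rot: [-179.9, -0.0, 83.5]
ft_force: [-0.6, -0.5, -2.3]
finger_gap: 55.3
grip_force: 53.6
```

step_arm(
  targets=[
    [[0, 0, -10, 0, 0, 0], [0, 0, -25, 0, 0, 0], [0, 0, -40, 0, 0, 0], [0, 0, -55, 0, 0, 0], [0, 0, -70, 0, 0, 0], [0, 0, -80, 0, 0, 0], [0, 0, -88, 0, 0, 0], [0, 0, -92, 0, 0, 0], [0, 0, -95, 0, 0, 0], [0, 0, -97, 0, 0, 0], [0, 0, -97, 0, 0, 0]],
  ],
)

```text
time: 10.07
tool_pos: [554.4, 206.0, -0.2]
tcp_rot: [180.0, -0.0, 83.3]
ft_force: [0.4, -0.3, -3.0]
finger_gap: 55.5
grip_force: 53.6
```

step_arm(
  targets=[
    [[0, 0, -1, 0, 0, 0], [0, 0, -2, 0, 0, 0], [0, 0, -3, 0, 0, 0], [0, 0, -3, 0, 0, 0]],
  ],
)

```text
time: 10.4
tool_pos: [554.2, 206.1, -3.4]
tcp_rot: [180.0, -0.0, 83.3]
ft_force: [-0.9, 0.0, -2.1]
finger_gap: 55.5
grip_force: 53.6
```

step_arm(
  targets=[
    [[0, 0, -1, 0, 0, 0], [0, 0, -2, 0, 0, 0], [0, 0, -2.5, 0, 0, 0], [0, 0, -2.5, 0, 0, 0]],
  ],
)

```text
time: 10.73
tool_pos: [554.3, 206.1, -5.5]
tcp_rot: [180.0, -0.0, 83.3]
ft_force: [-1.7, -0.4, 3.2]
finger_gap: 55.5
grip_force: 53.9
```

step_arm(
  targets=[
    [[0, 0, 0, 0, 0, 0], [0, 0, 0, 0, 0, 0], [0, 0, 0, 0, 0, 0], [0, 0, 0, 0, 0, 0], [0, 0, 0, 0, 0, 0], [0, 0, 15, 0, 0, 0], [0, 0, 40, 0, 0, 0], [0, 0, 70, 0, 0, 0], [0, 0, 100, 0, 0, 0], [0, 0, 130, 0, 0, 0]],
  ],
  fingers=-1,
)

```text
time: 11.57
tool_pos: [553.8, 205.9, 125.2]
tcp_rot: [-180.0, 0.0, 83.3]
ft_force: [0.1, 0.6, 0.5]
finger_gap: 85.5
grip_force: 0.0
```

step_arm(
  targets=[
    [[-3, -20, 0, 0, 0, 0.04], [-8, -54, 0, 0, 0, 0.1], [-13.5, -92, 0, 0, 0, 0.15], [-19, -130, 0, 0, 0, 0.2], [-25, -168, 0, 0, 0, 0.25], [-30, -206, 0, 0, 0, 0.3], [-36, -244, 0, 0, 0, 0.35], [-41.5, -282, 0, 0, 0, 0.4], [-47, -320, 0, 0, 0, 0.45], [-53, -358, 0, 0, 0, 0.5], [-58, -396, 0, 0, 0, 0.55], [-63, -430, 0, 0, 0, 0.581]],
  ],
)

```text
time: 12.57
tool_pos: [490.5, -226.3, 124.3]
tcp_rot: [180.0, 0.0, 116.7]
ft_force: [0.3, 0.5, -0.3]
finger_gap: 85.3
grip_force: 0.0
```

step_arm(
  targets=[
    [[-5, -30, -10, 0, 0, 0], [-8.6, -55.8, -25, 0, 0, 0], [-8.6, -55.8, -40, 0, 0, 0], [-8.6, -55.8, -60, 0, 0, 0], [-8.6, -55.8, -75, 0, 0, 0], [-8.6, -55.8, -90, 0, 0, 0], [-8.6, -55.8, -105, 0, 0, 0], [-8.6, -55.8, -115, 0, 0, 0], [-8.6, -55.8, -121, 0, 0, 0], [-8.6, -55.8, -124, 0, 0, 0], [-8.6, -55.8, -124, 0, 0, 0]],
  ],
)

```text
time: 13.48
tool_pos: [482.3, -279.6, -0.3]
tcp_rot: [-180.0, -0.0, 116.6]
ft_force: [0.3, -0.2, -1.0]
finger_gap: 85.6
grip_force: 0.0
```

step_arm(
  targets=[
    [[0, 0, 0, 0, 0, 0], [0, 0, 0, 0, 0, 0], [0, 0, 0, 0, 0, 0], [0, 0, 0, 0, 0, 0], [0, 0, 0, 0, 0, 0], [0, 0, 0, 0, 0, 0], [0, 0, 0, 0, 0, 0]],
  ],
  fingers=1,
  newtons=40,
)

```text
time: 14.07
tool_pos: [483.3, -280.3, 1.2]
tcp_rot: [179.9, 0.1, 116.6]
ft_force: [0.3, 0.9, 6.5]
finger_gap: 47.2
grip_force: 42.4
```

step_arm(
  targets=[
    [[0, 0, 8, 0, 0, 0], [0, 0, 20, 0, 0, 0], [0, 0, 40, 0, 0, 0], [0, 0, 65, 0, 0, 0], [0, 0, 90, 0, 0, 0], [0, 0, 110, 0, 0, 0], [0, 0, 125, 0, 0, 0], [0, 0, 130, 0, 0, 0]],
  ],
)

```text
time: 14.73
tool_pos: [484.1, -280.8, 134.4]
tcp_rot: [179.9, 0.3, 116.6]
ft_force: [-0.1, -0.3, -0.2]
finger_gap: 47.5
grip_force: 41.6
```

step_arm(
  targets=[
    [[3, 15, 0, 0, 0, -0.03], [7, 45, 0, 0, 0, -0.08], [12, 80, 0, 0, 0, -0.13], [17, 116, 0, 0, 0, -0.18], [22, 152, 0, 0, 0, -0.23], [28, 190, 0, 0, 0, -0.28], [34, 228, 0, 0, 0, -0.33], [39, 266, 0, 0, 0, -0.38], [45, 304, 0, 0, 0, -0.43], [50, 342, 0, 0, 0, -0.48], [56, 380, 0, 0, 0, -0.53], [61, 416, 0, 0, 0, -0.581]],
  ],
)

```text
time: 15.73
tool_pos: [543.0, 138.4, 129.8]
tcp_rot: [-180.0, 0.0, 83.2]
ft_force: [0.8, -0.5, -1.5]
finger_gap: 47.5
grip_force: 41.5
```

step_arm(
  targets=[
    [[5, 30, 0, 0, 0, 0], [8, 54, 0, 0, 0, 0], [10.6, 69.8, 0, 0, 0, 0], [10.6, 69.8, -15, 0, 0, 0], [10.6, 69.8, -30, 0, 0, 0], [10.6, 69.8, -45, 0, 0, 0], [10.6, 69.8, -58, 0, 0, 0], [10.6, 69.8, -66, 0, 0, 0], [10.6, 69.8, -72, 0, 0, 0], [10.6, 69.8, -76, 0, 0, 0], [10.6, 69.8, -76, 0, 0, 0]],
  ],
)

```text
time: 16.65
tool_pos: [553.8, 205.7, 53.4]
tcp_rot: [-179.9, 0.0, 83.3]
ft_force: [-0.3, 0.0, -0.9]
finger_gap: 47.5
grip_force: 41.6
```

Run:
```python
from bench import r, vision
from h import *
b=vision.snapshot("scene");a=vision.snapshot("top")
def ov(s,x0,y0,w,h,k):
    c=cv2.convertScaleAbs(cv2.resize(s["img"][y0:y0+h,x0:x0+w],None,fx=k,fy=k,interpolation=cv2.INTER_CUBIC),alpha=1.4)
    an=np.radians(-6.8); Rm=np.array([[np.cos(an),np.sin(an)],[-np.sin(an),np.cos(an)]])
    for lx,ly,zs in((56,76,(3,49)),(48,48,(53,89))):
        w2=np.array([[1,1],[1,-1],[-1,-1],[-1,1]])*[lx/2,ly/2]@Rm+[554.2,206]
        for z in zs:
            q=(w2px(s,np.c_[w2,np.full(4,z)])-[x0,y0]+.5)*k-.5
            cv2.polylines(c,[q.round().astype(int)],True,(0,255,255))
    return c
cv2.imwrite("pics/p1.png",np.hstack([ov(b,370,180,65,75,6),ov(a,150,200,65,75,6)]))
```

```text
(no output)
```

View pics/p1.png

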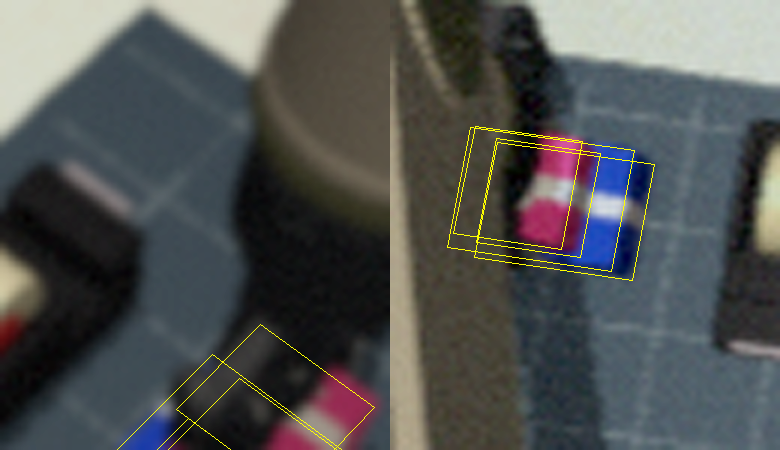

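The overlay shows the pink box hanging centred above the blue one: ribbons at (555,187) and (607,207) on the predicted line, edges within about 2 mm. I'll lower it until contact.

step_arm(
  targets=[
    [[0, 0, -2, 0, 0, 0], [0, 0, -4, 0, 0, 0], [0, 0, -6, 0, 0, 0], [0, 0, -7.5, 0, 0, 0], [0, 0, -7.5, 0, 0, 0]],
  ],
)

```text
time: 17.17
tool_pos: [553.8, 206.0, 46.2]
tcp_rot: [-180.0, 0.0, 83.3]
ft_force: [0.2, -0.4, -1.7]
finger_gap: 47.4
grip_force: 41.6
```

step_arm(
  targets=[
    [[0, 0, -1, 0, 0, 0], [0, 0, -2, 0, 0, 0], [0, 0, -2, 0, 0, 0]],
  ],
)

```text
time: 17.42
tool_pos: [554.0, 206.0, 44.3]
tcp_rot: [-180.0, 0.0, 83.3]
ft_force: [-0.3, -0.3, -0.9]
finger_gap: 47.4
grip_force: 41.6
```

step_arm(
  targets=[
    [[0, 0, -1, 0, 0, 0], [0, 0, -1, 0, 0, 0], [0, 0, -1, 0, 0, 0]],
  ],
)

```text
time: 17.67
tool_pos: [554.2, 206.1, 44.2]
tcp_rot: [180.0, -0.0, 83.3]
ft_force: [-3.3, 0.2, 6.2]
finger_gap: 47.4
grip_force: 42.3
```

step_arm(
  targets=[
    [[0, 0, 0, 0, 0, 0], [0, 0, 0, 0, 0, 0], [0, 0, 0, 0, 0, 0], [0, 0, 0, 0, 0, 0], [0, 0, 0, 0, 0, 0], [0, 0, 0, 0, 0, 0], [0, 0, 15, 0, 0, 0], [0, 0, 40, 0, 0, 0], [0, 0, 65, 0, 0, 0], [0, 0, 90, 0, 0, 0]],
  ],
  fingers=-1,
)

```text
time: 18.5
tool_pos: [553.7, 205.9, 134.2]
tcp_rot: [-180.0, 0.0, 83.3]
ft_force: [0.8, -0.1, 1.2]
finger_gap: 85.3
grip_force: 0.0
```

step_arm(
  targets=[
    [[4, -20, 0, 0, 0, -0.06], [7, -54, 0, 0, 0, -0.17], [12, -92, 0, 0, 0, -0.28], [16, -130, 0, 0, 0, -0.39], [21, -168, 0, 0, 0, -0.5], [25, -206, 0, 0, 0, -0.61], [30, -244, 0, 0, 0, -0.72], [35, -282, 0, 0, 0, -0.83], [40, -318, 0, 0, 0, -0.94], [44, -354, 0, 0, 0, -1.05], [48, -388, 0, 0, 0, -1.16], [51, -415, 0, 0, 0, -1.27]],
  ],
)

```text
time: 19.5
tool_pos: [605.0, -211.9, 133.6]
tcp_rot: [180.0, -0.0, 10.1]
ft_force: [0.2, 0.6, -0.1]
finger_gap: 85.2
grip_force: 0.0
```

step_arm(
  targets=[
    [[4, -30, -10, 0, 0, -0.11], [5.6, -45.1, -25, 0, 0, -0.22], [5.6, -45.1, -40, 0, 0, -0.3], [5.6, -45.1, -60, 0, 0, -0.3025], [5.6, -45.1, -80, 0, 0, -0.3025], [5.6, -45.1, -100, 0, 0, -0.3025], [5.6, -45.1, -115, 0, 0, -0.3025], [5.6, -45.1, -125, 0, 0, -0.3025], [5.6, -45.1, -131, 0, 0, -0.3025], [5.6, -45.1, -134, 0, 0, -0.3025], [5.6, -45.1, -134, 0, 0, -0.3025]],
  ],
)

```text
time: 20.42
tool_pos: [610.8, -254.1, -0.4]
tcp_rot: [-180.0, 0.0, -6.8]
ft_force: [0.1, -0.9, 0.5]
finger_gap: 85.5
grip_force: 0.0
```

step_arm(
  targets=[
    [[0, 0, 0, 0, 0, 0], [0, 0, 0, 0, 0, 0], [0, 0, 0, 0, 0, 0], [0, 0, 0, 0, 0, 0], [0, 0, 0, 0, 0, 0], [0, 0, 0, 0, 0, 0]],
  ],
  fingers=1,
  newtons=50,
)

```text
time: 20.92
tool_pos: [611.9, -254.7, 1.3]
tcp_rot: [179.9, -0.2, -6.8]
ft_force: [-0.6, -0.4, 6.9]
finger_gap: 58.6
grip_force: 54.2
```

step_arm(
  targets=[
    [[0, 0, 8, 0, 0, 0], [0, 0, 20, 0, 0, 0], [0, 0, 40, 0, 0, 0], [0, 0, 60, 0, 0, 0], [0, 0, 80, 0, 0, 0], [0, 0, 95, 0, 0, 0], [0, 0, 100, 0, 0, 0]],
  ],
)

```text
time: 21.5
tool_pos: [612.6, -255.0, 104.3]
tcp_rot: [179.9, -0.3, -6.8]
ft_force: [-0.6, -0.7, -1.0]
finger_gap: 58.8
grip_force: 53.7
```

step_arm(
  targets=[
    [[-8, 15, 0, 0, 0, 0], [-22, 43, 0, 0, 0, 0], [-40, 78, 0, 0, 0, 0], [-58, 114, 0, 0, 0, 0], [-76, 150, 0, 0, 0, 0], [-95, 186, 0, 0, 0, 0], [-113, 222, 0, 0, 0, 0], [-131, 257, 0, 0, 0, 0], [-149, 292, 0, 0, 0, 0], [-165, 322, 0, 0, 0, 0], [-177, 346, 0, 0, 0, 0], [-184.2, 360.3, 0, 0, 0, 0]],
  ],
)

```text
time: 22.5
tool_pos: [424.6, 108.5, 99.4]
tcp_rot: [-180.0, 0.0, -6.7]
ft_force: [0.9, -0.6, -1.1]
finger_gap: 59.0
grip_force: 53.8
```

step_arm(
  targets=[
    [[0, 0, -8, 0, 0, 0], [0, 0, -20, 0, 0, 0], [0, 0, -40, 0, 0, 0], [0, 0, -60, 0, 0, 0], [0, 0, -75, 0, 0, 0], [0, 0, -86, 0, 0, 0], [0, 0, -93, 0, 0, 0], [0, 0, -97, 0, 0, 0], [0, 0, -99.5, 0, 0, 0], [0, 0, -99.5, 0, 0, 0]],
  ],
)

```text
time: 23.33
tool_pos: [426.8, 106.1, 0.1]
tcp_rot: [-180.0, -0.0, -6.8]
ft_force: [-0.4, 0.3, -0.8]
finger_gap: 58.5
grip_force: 53.8
```

step_arm(
  targets=[
    [[0, 0, -1, 0, 0, 0], [0, 0, -1.5, 0, 0, 0], [0, 0, -1.5, 0, 0, 0]],
  ],
)

```text
time: 23.58
tool_pos: [427.1, 106.3, -0.9]
tcp_rot: [-180.0, -0.1, -6.8]
ft_force: [-0.2, -0.5, -0.7]
finger_gap: 58.7
grip_force: 53.8
```

step_arm(
  targets=[
    [[0, 0, -1, 0, 0, 0], [0, 0, -1.3, 0, 0, 0], [0, 0, -1.3, 0, 0, 0]],
  ],
)

```text
time: 23.83
tool_pos: [427.1, 106.3, -1.7]
tcp_rot: [-180.0, -0.0, -6.8]
ft_force: [-3.6, 0.2, 7.9]
finger_gap: 58.6
grip_force: 54.9
```

step_arm(
  targets=[
    [[0, 0, 0, 0, 0, 0], [0, 0, 0, 0, 0, 0], [0, 0, 0, 0, 0, 0], [0, 0, 0, 0, 0, 0], [0, 0, 0, 0, 0, 0], [0, 0, 15, 0, 0, 0], [0, 0, 40, 0, 0, 0], [0, 0, 70, 0, 0, 0], [0, 0, 100, 0, 0, 0], [0, 0, 120, 0, 0, 0]],
  ],
  fingers=-1,
)

```text
time: 24.67
tool_pos: [427.5, 106.3, 120.2]
tcp_rot: [-180.0, -0.1, -6.8]
ft_force: [0.4, 0.3, 0.1]
finger_gap: 85.1
grip_force: 0.0
```

step_arm(
  targets=[
    [[11, -15, 0, 0, 0, 0.01], [28, -38, 0, 0, 0, 0.02], [48, -66, 0, 0, 0, 0.03], [68, -94, 0, 0, 0, 0.038], [88, -121, 0, 0, 0, 0.038], [108, -148, 0, 0, 0, 0.038], [128, -175, 0, 0, 0, 0.038], [148, -203, 0, 0, 0, 0.038], [162, -222, 0, 0, 0, 0.038], [170, -232.8, 0, 0, 0, 0.038], [170, -232.8, -20, 0, 0, 0.038], [170, -232.8, -40, 0, 0, 0.038]],
  ],
)

```text
time: 25.67
tool_pos: [598.3, -128.2, 78.2]
tcp_rot: [180.0, -0.2, -4.7]
ft_force: [-0.8, 0.3, -0.2]
finger_gap: 85.4
grip_force: 0.0
```

Run:
```python
from bench import r, vision
from h import *
b=vision.snapshot("scene");a=vision.snapshot("top")
x0,y0,k=335,155,5
an=np.radians(-6.8); Rm=np.array([[np.cos(an),np.sin(an)],[-np.sin(an),np.cos(an)]]); t=np.linspace(0,6.283,40)
sq=np.array([[1,1],[1,-1],[-1,-1],[-1,1]])/2
O=[(sq*[56,76]@Rm+[554.1,206],(3,49)),(sq*48@Rm+[554.1,206],(85,)),(np.c_[np.cos(t),np.sin(t)]*30+[426.5,106.2],(3,43))]
def ov(s,x0,y0,w,h,k):
    c=cv2.convertScaleAbs(cv2.resize(s["img"][y0:y0+h,x0:x0+w],None,fx=k,fy=k,interpolation=cv2.INTER_CUBIC),alpha=1.4)
    for w2,zs in O:
        for z in zs: cv2.polylines(c,[((w2px(s,np.c_[w2,np.full(len(w2),z)])-[x0,y0]+.5)*k-.5).round().astype(int)],True,(0,255,255))
    return c
cv2.imwrite("pics/p2.png",np.hstack([ov(b,365,170,95,125,4),ov(a,145,195,95,125,4)]))
```

```text
(no output)
```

View pics/p2.png

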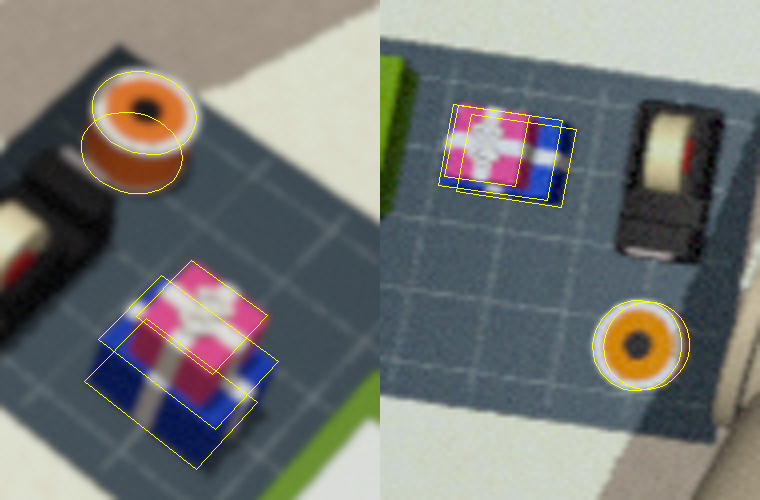

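The overlay matches: pink is centred on blue, and the spool stands on its spot on the tape dispenser's axis (top crop 640,345). Next is the punch.

step_arm(
  targets=[
    [[0, 0, -12, 0, 0, 0], [0, 0, -25, 0, 0, 0], [0, 0, -40, 0, 0, 0], [0, 0, -55, 0, 0, 0], [0, 0, -68, 0, 0, 0], [0, 0, -76, 0, 0, 0], [0, 0, -80, 0, 0, 0], [0, 0, -80, 0, 0, 0]],
  ],
)

```text
time: 26.43
tool_pos: [595.9, -126.3, -3.8]
tcp_rot: [-180.0, 0.1, -4.6]
ft_force: [-0.2, 0.7, -0.9]
finger_gap: 85.1
grip_force: 0.0
```

step_arm(
  targets=[
    [[0, 0, 0, 0, 0, 0], [0, 0, 0, 0, 0, 0], [0, 0, 0, 0, 0, 0], [0, 0, 0, 0, 0, 0], [0, 0, 0, 0, 0, 0], [0, 0, 0, 0, 0, 0], [0, 0, 0, 0, 0, 0]],
  ],
  fingers=1,
  newtons=40,
)

```text
time: 27.02
tool_pos: [597.5, -126.9, -1.5]
tcp_rot: [180.0, -0.1, -4.6]
ft_force: [-0.5, -0.6, 6.1]
finger_gap: 43.4
grip_force: 42.3
```

step_arm(
  targets=[
    [[0, 0, 8, 0, 0, 0], [0, 0, 20, 0, 0, 0], [0, 0, 40, 0, 0, 0], [0, 0, 65, 0, 0, 0], [0, 0, 90, 0, 0, 0], [0, 0, 110, 0, 0, 0], [0, 0, 120, 0, 0, 0]],
  ],
)

```text
time: 27.6
tool_pos: [598.2, -127.1, 121.8]
tcp_rot: [179.9, -0.3, -4.6]
ft_force: [0.2, -0.5, -0.2]
finger_gap: 43.2
grip_force: 41.5
```

step_arm(
  targets=[
    [[-5, 15, 0, 0, 0, -0.01], [-13, 45, 0, 0, 0, -0.02], [-23, 80, 0, 0, 0, -0.03], [-34, 115, 0, 0, 0, -0.038], [-44, 150, 0, 0, 0, -0.038], [-55, 186, 0, 0, 0, -0.038], [-65, 222, 0, 0, 0, -0.038], [-76, 258, 0, 0, 0, -0.038], [-86, 294, 0, 0, 0, -0.038], [-97, 330, 0, 0, 0, -0.038], [-107, 366, 0, 0, 0, -0.038], [-117, 400, 0, 0, 0, -0.038]],
  ],
)

```text
time: 28.6
tool_pos: [478.3, 275.1, 117.2]
tcp_rot: [180.0, 0.0, -6.8]
ft_force: [0.3, -0.1, -1.0]
finger_gap: 43.6
grip_force: 41.5
```

step_arm(
  targets=[
    [[-10, 32, 0, 0, 0, 0], [-15, 50, 0, 0, 0, 0], [-17.9, 60.2, 0, 0, 0, 0], [-17.9, 60.2, -15, 0, 0, 0], [-17.9, 60.2, -35, 0, 0, 0], [-17.9, 60.2, -55, 0, 0, 0], [-17.9, 60.2, -75, 0, 0, 0], [-17.9, 60.2, -95, 0, 0, 0], [-17.9, 60.2, -108, 0, 0, 0], [-17.9, 60.2, -115, 0, 0, 0], [-17.9, 60.2, -119, 0, 0, 0], [-17.9, 60.2, -119, 0, 0, 0]],
  ],
)

```text
time: 29.6
tool_pos: [461.5, 333.2, -2.1]
tcp_rot: [180.0, 0.0, -6.8]
ft_force: [-0.6, 0.8, -0.8]
finger_gap: 43.1
grip_force: 41.6
```

step_arm(
  targets=[
    [[0, 0, -1, 0, 0, 0], [0, 0, -2, 0, 0, 0], [0, 0, -2, 0, 0, 0]],
  ],
)

```text
time: 29.85
tool_pos: [462.4, 334.0, -2.7]
tcp_rot: [-179.9, -0.1, -6.8]
ft_force: [-0.6, 0.1, -1.1]
finger_gap: 43.2
grip_force: 41.6
```

step_arm(
  targets=[
    [[0, 0, -1, 0, 0, 0], [0, 0, -1.5, 0, 0, 0], [0, 0, -1.5, 0, 0, 0]],
  ],
)

```text
time: 30.1
tool_pos: [462.1, 333.9, -4.5]
tcp_rot: [-180.0, -0.0, -6.8]
ft_force: [-0.0, -1.0, 2.6]
finger_gap: 43.3
grip_force: 42.0
```

Contact. I'll release, retreat up and away, and check everything.

step_arm(
  targets=[
    [[0, 0, 0, 0, 0, 0], [0, 0, 0, 0, 0, 0], [0, 0, 0, 0, 0, 0], [0, 0, 0, 0, 0, 0], [0, 0, 0, 0, 0, 0], [0, 0, 15, 0, 0, 0], [0, 0, 40, 0, 0, 0], [0, 0, 70, 0, 0, 0], [0, 0, 100, 0, 0, 0], [0, 0, 130, 0, 0, 0], [0, 0, 160, 0, 0, 0], [0, 0, 180, 0, 0, 0]],
  ],
  fingers=-1,
)

```text
time: 31.1
tool_pos: [462.6, 334.2, 178.4]
tcp_rot: [-179.9, -0.2, -6.8]
ft_force: [-0.1, 0.1, 1.2]
finger_gap: 85.6
grip_force: 0.0
```

step_arm(
  targets=[
    [[0, -30, 0, 0, 0, 0], [0, -65, 0, 0, 0, 0], [0, -100, 0, 0, 0, 0], [0, -140, 0, 0, 0, 0], [0, -180, 0, 0, 0, 0], [0, -220, 0, 0, 0, 0], [0, -260, 0, 0, 0, 0], [0, -300, 0, 0, 0, 0], [0, -340, 0, 0, 0, 0], [0, -380, 0, 0, 0, 0], [0, -410, 0, 0, 0, 0], [0, -430, 0, 0, 0, 0]],
  ],
)

```text
time: 32.1
tool_pos: [461.2, -99.5, 175.0]
tcp_rot: [179.9, -0.0, -6.9]
ft_force: [-0.2, -0.7, -0.3]
finger_gap: 85.0
grip_force: 0.0
```

Run:
```python
from bench import r, vision
from h import *
b=vision.snapshot("scene");a=vision.snapshot("top")
an=np.radians(-6.8); Rm=np.array([[np.cos(an),np.sin(an)],[-np.sin(an),np.cos(an)]]); t=np.linspace(0,6.283,40)
sq=np.array([[1,1],[1,-1],[-1,-1],[-1,1]])/2
O=[(sq*48@Rm+[554.1,206],(85,)),(np.c_[np.cos(t),np.sin(t)]*30+[426.5,106.2],(43,)),(sq*44@Rm+[461.6,333.6],(3,33))]
def ov(s,x0,y0,w,h,k):
    c=cv2.convertScaleAbs(cv2.resize(s["img"][y0:y0+h,x0:x0+w],None,fx=k,fy=k,interpolation=cv2.INTER_CUBIC),alpha=1.4)
    for w2,zs in O:
        for z in zs: cv2.polylines(c,[((w2px(s,np.c_[w2,np.full(len(w2),z)])-[x0,y0]+.5)*k-.5).round().astype(int)],True,(0,255,255))
    return c
cv2.imwrite("pics/p3.png",np.hstack([ov(b,340,170,130,150,3),cv2.resize(ov(a,100,190,135,150,3),(405,450))]))
```

```text
(no output)
```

View pics/p3.png

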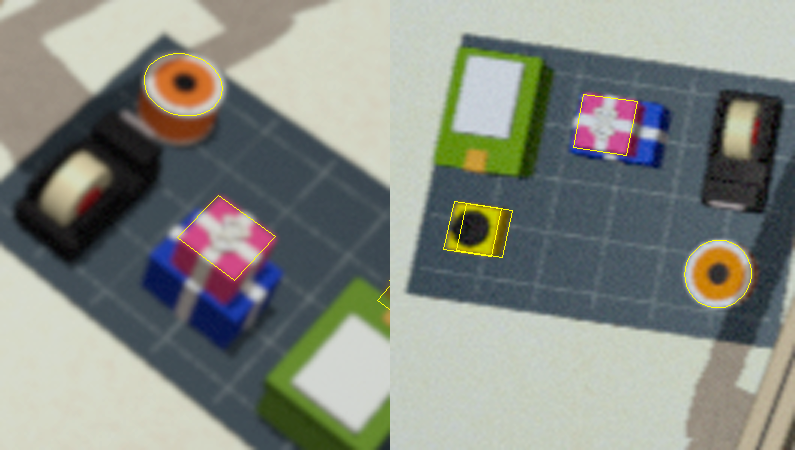

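The final picture shows pink centred on blue, the spool at (718,273) in front of the cutter, and the punch at (475,229) in front of the clasp. Everything is upright, on the overlays, and the arm is clear. Handing in.

```bash
python3 -c "
from bench import r
print(r.hand_in())"
```

```text
the job is handed in; nothing more can be done
None
```

The wrapping station is laid out as asked and handed in at about 32 s: everything stood upright and within a few mm of its target in the last pictures, and the jar and cup were not touched. The first grasp of the blue box failed because the fingertips sat about 36 mm higher than the reported pose, pressing on the lid with roughly 30 N but leaving the box in place; I measured the offset by touch and corrected for it.

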